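Tuck a biscuit board under the holder's weighted arm

TASK

Put the loose, square-cornered biscuit board away in the steel board holder: it must lie flat and squarely on top of the two boards there, between the guides, with the holder's weighted arm resting on it. Swing the arm all the way back so that it stays open while you load, and let it down gently afterwards, never letting it slam. Keep the two boards in the holder in place and leave everything else on the counter where it is.

Things in the scene. Friction and masses are not known exactly. Their poses are not given: they have to be found in the camera images.
- holder: Bare steel board holder, fixed to the counter. Origin: centre of the underside of its base plate (225 x 110 x 8 mm). x axis along the boards towards the end with the arm's hinge, y across, z up. Boards lie lengthwise on the plate, centred at x = 0, y = 0.
- load_spot (a point): Centre of the top of the two-board pile, where the underside of the third board's middle belongs: 32 mm above the holder's origin; same axes. Around it stand end stops (inner faces at x = +-87 mm) and four side guides (inner faces at y = +-34, each 22 long, centred at x = +-66), all 50 mm high from the counter. From x = -55 to +55 the sides are open for fingers.
- hold_arm (a joint): Hinge of the weighted arm (0.35 kg steel frame, turns freely, no spring), rad. 0: resting on two boards; about 0.13: on three; grows as the handle end is lifted up and over towards the hinge end. Past about 1.75 it falls back by itself to its stop at 2.1 and stays open; short of 1.6 it falls onto the pile. More than 5 rad/s downwards is a slam (a free fall of over some 20 mm).
- bail_hinge (a point): Point on the arm's hinge axis, midway across the holder: x = 95, y = 0, z = 70 mm in the holder's frame. The axis is parallel to the holder's y.
- bail_grip (a point): Middle of the arm's handle, a round bar 14 mm thick parallel to the holder's y, between two side legs 74 mm apart; fingers can straddle it from above. At arm angle q it lies, from the hinge in the holder's frame, at x = -145 cos q + 7 sin q, z = 145 sin q + 7 cos q (mm). An 18 mm thick bar that presses on the boards hangs from the same legs, 55 mm towards the hinge and 36 mm lower (at q = 0).
- board: The loose biscuit board to put away: plain light wood, rectangular with square corners, 160 x 58 x 12 mm, 80 g. Origin at the centre of its underside, x along its length, z up. It lies flat on the counter, in one of two places that it swaps with the spoon rest.
- pile_low: Lower board already in the holder, same as the loose one; its underside is 8 mm above the counter.
- pile_top: Upper board already in the holder, same as the loose one; its underside is at 20 mm and its top at 32 mm above the counter.
- spoon_rest: Bystander: spoon rest of the same wood, with fully rounded ends, 126 x 66 x 12 mm, flat on the counter. Not to be put in the holder. Origin at the centre of its underside, x along its length.
- mug_far: Bystander: mug 80 mm wide, 88 mm high with a handle, at the far side. Origin at the centre of its underside.
- mug_near: Bystander: mug like the other, near the robot. Origin at the centre of its underside.
- teapot: Bystander: white teapot, 125 mm wide, 126 mm high, at the far side. Origin at the centre of its underside.
- canister: Bystander: glass jar with a steel lid, 84 mm wide, 130 mm high, at the far side. Origin at the centre of its underside.
- spatula: Bystander: spatula 240 mm long lying near the robot.
- spoon: Bystander: spoon 160 mm long lying at the far side.
Mind the look-alikes: they are no part of the job. Leave any pink look-alike of the board alone.

How it is judged:
On the way, in this order (a step that is already met when the one before it is completed fails the run):
1. the arm is swung all the way back (value of joint hold_arm above 1.95 rad), for 0.2 s.
2. the loose board lies flat between the guides on the pile while the arm is still open (x of board in the frame of holder between -0.012 and 0.012 m and y of board in the frame of holder between -0.009 and 0.009 m and z of board in the frame of holder between 0.028 and 0.037 m and angle between the x axis of board and the x axis of holder, either way round below 0.12 rad and angle between board's own z axis and vertical below 0.06 rad and value of joint hold_arm above 1.7 rad), for 0.2 s.
At the end, for the whole second after the job is handed in: Loose board in the holder on the other two, within 12 mm lengthwise, 9 mm across, 0.12 rad of square, 0.06 rad of flat, underside 28-37 mm up; both lower boards within 12 and 9 mm and 4 mm of their height; arm resting on it (joint 0.08-0.19 rad); all still (x of board in the frame of holder between -0.012 and 0.012 m and y of board in the frame of holder between -0.009 and 0.009 m and z of board in the frame of holder between 0.028 and 0.037 m and angle between the x axis of board and the x axis of holder, either way round below 0.12 rad and angle between board's own z axis and vertical below 0.06 rad and x of pile_low in the frame of holder between -0.012 and 0.012 m and y of pile_low in the frame of holder between -0.009 and 0.009 m and z of pile_low in the frame of holder between 0.004 and 0.012 m and x of pile_top in the frame of holder between -0.012 and 0.012 m and y of pile_top in the frame of holder between -0.009 and 0.009 m and z of pile_top in the frame of holder between 0.016 and 0.024 m and value of joint hold_arm between 0.08 and 0.19 rad and linear speed of board below 0.02 m/s and velocity of joint hold_arm between -0.1 and 0.1 rad/s); the robot touches nothing.
It fails at once if the arm slams down (faster than 5 rad/s) (velocity of joint hold_arm below -5 rad/s).
It fails at once if a bystander is moved by more than 30 mm (distance of any of spoon_rest, mug_far, mug_near, teapot, canister, spatula, spoon from where it was at the start of the episode above 0.03 m).
It also fails if it takes over 72 s, if anything falls off the work surface, if the arm or the gripper's body presses on something with over 40 N, if the wrist force passes 120 N, or if a joint passes its speed limit or range.

ROBOT

A 6-joint arm with a two-finger parallel gripper is mounted at the origin on the work surface. World frame = base frame: x ahead of the robot, y to its left, z up, the work surface at z = 0. Lengths are in m, angles in rad, forces in N, time in s.
With the tool pointing down it reaches from about 0.35 to 0.975 m from the base axis. Payload 7.1 kg.
Tool frame: the origin (TCP) lies midway between the tips of the shut fingers; the grasp point (between the pads) lies 19 mm behind it; z points along the fingers, y is the line along which they close (so a half turn about z gives the same grasp; the last joint's range is limited). The gripper opens to 88 mm and grips with 3 to 60 N. Pads are 20 mm wide; open, the fingers measure 115 mm over their backs; the gripper's body (75 mm by 178 mm) begins 61 mm behind the grasp point.
Start: joints at [-1.166, 0.423, 1.63, -0, 1.089, -0.019], TCP at [0.257, -0.57, 0.223] pointing down, gripper open.
Joint ranges: [-3, 3], [-0.9, 2.11], [0.09, 2.58], [-1.31, 4.45], [0.11, 2.69], [-2.54, 2.54]. Speed limits (rad/s): [2.39, 2.39, 3.01, 3.14, 3.14, 3.14].

INTERFACE

Orientations are given as a rotation vector (axis times angle).
In Python, from bench import readout, optics, ctrl gives the robot as it stands.
- The arm moves only by the tool servo_tool, never from a script. Its argument "commands" is a list of rows, each a list of 3 entries, a list of its own where there are three numbers: the turn, a rotation vector about the tool's x, y, z normalised to -1 to 1, where 1 is pi rad, then the shift along the tool's x, y, z normalised to -1 to 1, where 1 is 100 mm, then the gripper's target within -1 to 1 (fully open at 1, half-way at 0, shut at -1). A call has exactly 10 rows; each row shifts and turns the commanded pose from where the row before left it, along the tool's axes as they then stand; what a row does not reach is not made up. A row lasts 1/12 s, in which the tool goes at most 41.7 mm and 7.16 degrees, less where a joint would pass 70% of its speed; a pose out of reach is approached as far as the arm can. A call with a number of a shift or a turn outside -1 to 1 is refused whole. A call with a gripper value outside its range is refused whole. The fingers move at their own pace and stop on an object; "grip_force" is the grip in N (left out, the last holds). Time passes only in rows, so rows that do not move let the fingers close, or fill a call up. It gives the time, the measured TCP pose, the force, the opening and the grip force at its end, in the units of the state.
- readout.sense(): the state, without advancing time (a new reading comes with each control period).
- optics.camera(name): name is "scene" or "top" or "wrist"; returns the picture (384x512x3 uint8, blue, green, red); there is no depth.
- optics.camera_info(name): a dict with "camera_matrix" (3x3 intrinsics, pixels), "dist" ([k1, k2, p1, p2, k3] as OpenCV has them; the pictures are not rectified), "T" (4x4, takes a point from camera to world coordinates). Camera axes: x right, y down, z forward; pixel columns grow to the right and rows downward; lengths in m; the calibration is good to about 2 mm. A picture is of the moment at which its call begins: read the wrist's pose just before it. camera_info takes no time and is no camera call; for the wrist camera it gives the pose at the moment of the call.
- ctrl.job_done(): hands the job in; it is judged then, once.
The state is a dict: "clock": time; "q": joint angles; "qvel": joint speeds; "joint_efforts": joint torques, N m; "eef_pos": TCP position; "orientation": TCP orientation; "wrist_force": force on the tool from outside, world axes, zero at the start; "ft_torque": the same for the moment, N m; "opening": opening from 0.0 (shut) to 1.0 (fully open); "grasp_force": force on a finger pad.
Only numpy, scipy, OpenCV 4.12 (cv2) and the standard library are available. Lean on these libraries where they do the work, as an engineer would, in place of code of your own. Each camera call takes 0.05 s, during which the arm holds its last target. There are 200 camera calls.

## Working session

There is one attempt and no reset: what is moved stays moved. The work goes in short steps, Python scripts to look and compute and a tool call to move; the robot and the scene stay as the last step left them, time stands still between calls to the robot, and variables do not carry over. Pictures are saved under pics/ and viewed, at most 10 in all, crops included, and the job is handed in when it is done.

Besides the shell and the picture viewer there is one more tool, called as name(argument=value, ...) on one line, values as JSON. servo_tool: Moves the arm, as the interface text tells. Scaled input: -1 to 1 covers 100 mm each way for a shift and pi rad each way for a turn. Its arguments: {"type":"object","properties":{"commands":{"type":"array"},"grip_force":{"type":"number"}},"required":["commands"]}

```bash
mkdir -p pics; ls; python3 - <<'E'
from bench import readout, optics
import cv2, numpy as np
print(readout.sense())
for n in ("scene","top"):
    im=optics.camera(n); cv2.imwrite(f"pics/{n}0.png",im)
    i=optics.camera_info(n); print(n,np.round(i["camera_matrix"],1).tolist(),i["dist"],np.round(i["T"],4).tolist())
E
```

```text
pics
{'clock': 0.0, 'q': array([-1.16602473e+00,  4.23825647e-01,  1.63068192e+00, -4.75577369e-06,
        1.08861476e+00, -1.89641939e-02]), 'qvel': array([ 0.00152678,  0.00099099,  0.00012881, -0.00124248,  0.0017763 ,
        0.00164793]), 'joint_efforts': array([ 1.73827575e-03, -5.44615352e+01, -2.73665822e+01,  6.45168917e-02,
        2.27987365e-02, -1.31114193e-04]), 'eef_pos': array([ 0.25680333, -0.56919235,  0.22191437]), 'orientation': array([-3.06987839e+00, -6.60322034e-01,  4.66912657e-04]), 'wrist_force': array([-0.14265917,  0.26530784,  0.4556256 ]), 'ft_torque': array([-0.03378111,  0.00236545,  0.0291331 ]), 'grasp_force': 0.0, 'opening': 1.001086948065938}
scene [[488.9, 0.0, 266.1], [0.0, 488.9, 188.2], [0.0, 0.0, 1.0]] [-0.19836126  0.          0.          0.          0.        ] [[0.5266, 0.5191, -0.6732, 1.4066], [0.85, -0.3103, 0.4257, -0.3987], [0.0121, -0.7964, -0.6046, 0.861], [0.0, 0.0, 0.0, 1.0]]
top [[392.2, 0.0, 256.4], [0.0, 392.2, 180.6], [0.0, 0.0, 1.0]] [-0.11439071  0.          0.          0.          0.        ] [[0.0293, -0.9919, 0.1239, 0.3846], [-0.9995, -0.0282, 0.0103, 0.1501], [-0.0067, -0.1241, -0.9922, 1.0987], [0.0, 0.0, 0.0, 1.0]]
```

View pics/top0.png

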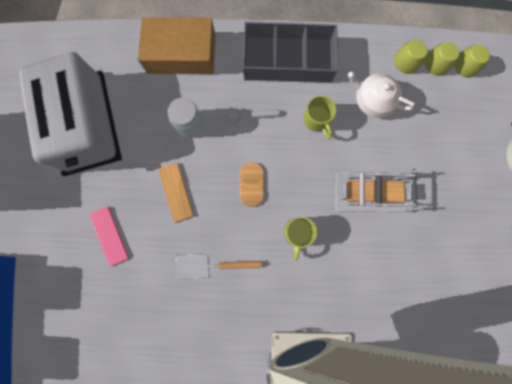

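View pics/scene0.png

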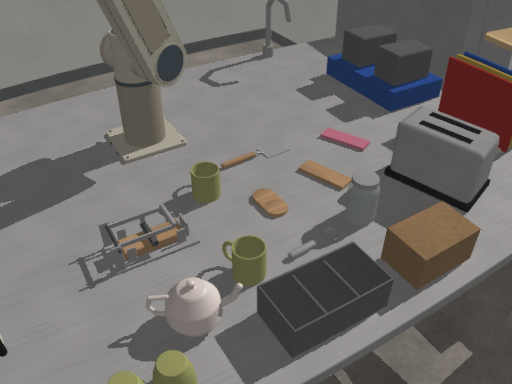

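Top view candidates: the square-cornered wooden slab at (176,192); the spoon rest with rounded ends at (252,184); the pink look-alike at (109,236); the pile boards in the holder at (377,191); the orange-brown box at (177,45). By description I choose (176,192). The holder's light bar (handle) is at about 362 and its dark press bar at about 378, so the hinge is at the right end (about 413).

```bash
cat > h.py <<'E'
import cv2, numpy as np
from bench import readout, optics
from scipy.spatial.transform import Rotation as R
def rays(i,px):
    K=np.array(i["camera_matrix"]);d=np.array(i["dist"]);T=np.array(i["T"])
    u=cv2.undistortPoints(np.array(px,float).reshape(-1,1,2),K,d).reshape(-1,2)
    return T[:3,3],np.c_[u,np.ones(len(u))]@T[:3,:3].T
def onplane(i,px,z):
    o,d=rays(i,px); return o+d*((z-o[2])/d[:,2])[:,None]
def proj(i,P):
    T=np.linalg.inv(np.array(i["T"]))
    return cv2.projectPoints(np.array(P,float).reshape(-1,3),cv2.Rodrigues(T[:3,:3])[0],T[:3,3],np.array(i["camera_matrix"]),np.array(i["dist"]))[0].reshape(-1,2)
def wood(im):
    h=cv2.cvtColor(im,cv2.COLOR_BGR2HSV); return cv2.inRange(h,(5,110,60),(22,255,255))
E
python3 - <<'E'
from h import *
im=cv2.imread("pics/top0.png"); i=optics.camera_info("top")
m=wood(im)
for c in cv2.findContours(m,0,1)[0]:
    if cv2.contourArea(c)<150: continue
    P=onplane(i,c.reshape(-1,2),.012)[:,:2].astype(np.float32)*1000
    (x,y),(w,h),a=cv2.minAreaRect(P); print(c.reshape(-1,2).mean(0).round(),"c",round(x),round(y),"wh",round(w),round(h),"a",round(a,1), "fill",round(cv2.contourArea(P)/(w*h),2))
a=cv2.resize(im[150:230,325:445],None,fx=6,fy=6,interpolation=2)[:,:720]
b=cv2.resize(im[150:230,150:280],None,fx=4,fy=4,interpolation=2)
cv2.imwrite("pics/c1.png",a);cv2.imwrite("pics/c2.png",b)
E
```

```text
[240. 264.] c 288 200 wh 14 115 a 1.9 fill 0.78
[393. 191.] c 502 -223 wh 57 62 a 1.4 fill 0.91
[370. 191.] c 501 -157 wh 26 54 a 89.7 fill 0.94
[353. 190.] c 500 -110 wh 54 28 a 0.1 fill 0.97
[176. 192.] c 482 387 wh 157 54 a 19.4 fill 0.92
[252. 184.] c 511 175 wh 118 59 a 1.6 fill 0.89
[177.  45.] c 923 413 wh 176 223 a 0.3 fill 0.95
```

View pics/c1.png

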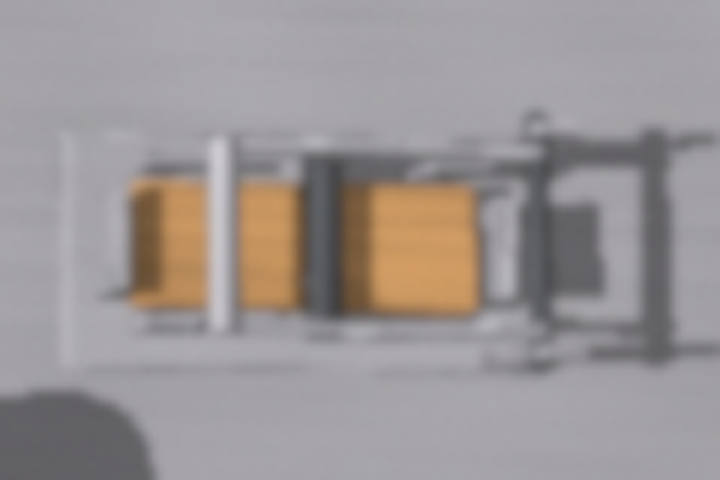

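View pics/c2.png

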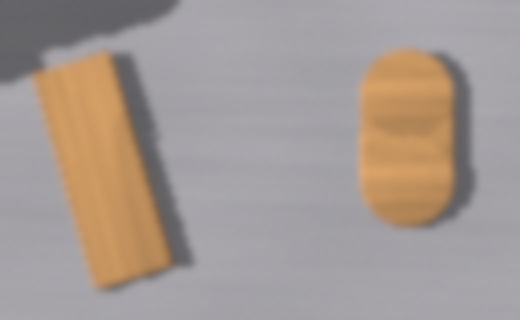

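c1 shows the holder with a light handle bar at top-view pixel (362,189), a dark press bar at (378,189) and the hinge at the right. c2 confirms the board is the square-cornered slab (left, about (176,192)) and the rounded piece at (252,184) is the spoon rest.

```bash
cat >> h.py <<'E'
def go(x,y,z,yaw):
    "shift (tool axes after the turn, mm) and turn (deg, about tool z) to reach a downward pose"
    s=readout.sense(); Rm=R.from_rotvec(s["orientation"]).as_matrix()
    yaw0=np.degrees(np.arctan2(Rm[1,0],Rm[0,0])); t=-((yaw-yaw0+180)%360-180)
    c,sn=np.cos(np.radians(yaw)),np.sin(np.radians(yaw)); Rt=np.array([[c,sn,0],[sn,-c,0],[0,0,-1]])
    print("t",round(s["clock"],2),"pos",(s["eef_pos"]*1000).round(1),"yaw",round(yaw0,2),"tilt",np.round(Rm[:2,2],4),"turn deg",round(t,2),"scaled",round(t/180,4),"shift mm",(Rt.T@(np.array([x,y,z])-s["eef_pos"])*1000).round(1), "F",s["wrist_force"].round(1),"q6",s["q"][5].round(2))
E
python3 - <<'E'
from h import *
im=cv2.imread("pics/top0.png"); i=optics.camera_info("top")
m=wood(im)[:,325:445]; ys,xs=np.nonzero(m)
k=(ys>170)&(ys<210); c=np.c_[xs[k]+325,ys[k]]
P=onplane(i,c,.032)[:,:2].astype(np.float32)*1000
print(cv2.minAreaRect(P))
b=onplane(i,[[361.5,173],[361.5,205]],.077); print("handle",b.round(3))
go(.5,-.115,.25,0)
E
```

```text
((498.45428466796875, -168.59609985351562), (55.64642333984375, 156.16973876953125), 1.3968907594680786)
handle [[ 0.54  -0.117  0.077]
 [ 0.455 -0.117  0.077]]
t 0.1 pos [ 256.8 -569.3  222. ] yaw 24.28 tilt [-0.0005  0.0012] turn deg 24.28 scaled 0.1349 shift mm [ 243.2 -454.3  -28. ] F [ 0.3 -0.5  0.4] q6 -0.02
```

servo_tool(commands=[[[0, 0, 0.034], [0, 0, -0.05], 1], [[0, 0, 0.034], [0, 0, -0.05], 1], [[0, 0, 0.034], [0, 0, -0.05], 1], [[0, 0, 0.033], [0, 0, -0.05], 1], [[0, 0, 0], [0.15, -0.28, -0.02], 1], [[0, 0, 0], [0.15, -0.28, -0.02], 1], [[0, 0, 0], [0.15, -0.28, -0.02], 1], [[0, 0, 0], [0.15, -0.28, -0.02], 1], [[0, 0, 0], [0.15, -0.28, -0.02], 1], [[0, 0, 0], [0.15, -0.28, -0.02], 1]])

```text
clock: 0.93
eef_pos: [0.3473, -0.4001, 0.2544]
orientation: [-3.141, 0.001, 0.001]
wrist_force: [0.7, -0.3, 0.3]
opening: 1.0
grasp_force: 0.0
```

servo_tool(commands=[[[0, 0, 0], [0.15, -0.28, -0.02], 1], [[0, 0, 0], [0.15, -0.28, -0.02], 1], [[0, 0, 0], [0.15, -0.28, -0.02], 1], [[0, 0, 0], [0.15, -0.28, -0.02], 1], [[0, 0, 0], [0.15, -0.28, -0.02], 1], [[0, 0, 0], [0.15, -0.28, -0.02], 1], [[0, 0, 0], [0.15, -0.28, 0], 1], [[0, 0, 0], [0.15, -0.28, 0], 1], [[0, 0, 0], [0.15, -0.28, 0], 1], [[0, 0, 0], [0.15, -0.28, 0], 1]])

```text
clock: 1.77
eef_pos: [0.4974, -0.1202, 0.2665]
orientation: [-3.142, 0.0, 0.001]
wrist_force: [0.6, -0.9, -0.7]
opening: 0.999
grasp_force: 0.0
```

```bash
python3 - <<'E'
from h import *
go(.5,-.119,.25,0)
i=optics.camera_info("wrist"); im=optics.camera("wrist"); cv2.imwrite("pics/w1.png",im)
print(np.round(i["T"],3).tolist(),i["camera_matrix"][0]); go(.5,-.119,.25,0)
E
```

```text
t 1.77 pos [ 497.4 -120.2  266.5] yaw -0.01 tilt [-0.0004  0.0001] turn deg -0.01 scaled -0.0001 shift mm [ 2.6 -1.2 16.5] F [ 0.6 -0.9 -0.7] q6 1.31
[[-0.0, -0.956, -0.294, 0.578], [-1.0, 0.0, 0.001, -0.12], [-0.001, 0.294, -0.956, 0.428], [0.0, 0.0, 0.0, 1.0]] [328.46532294   0.         258.34045466]
t 1.82 pos [ 499.7 -116.6  266.6] yaw 0.07 tilt [0.0013 0.0022] turn deg 0.07 scaled 0.0004 shift mm [ 0.3  2.4 16.6] F [1.7 2.7 0.5] q6 1.31
```

View pics/w1.png

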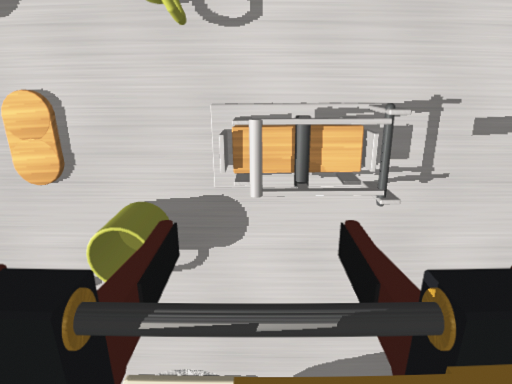

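The wrist view shows the holder with its handle at about (256,157), press bar (302,150), hinge axis (387,150), pile boards at cols 233–363, rows 123–173, and the base plate's left edge at col 212.

```bash
python3 - <<'E'
from h import *
i=optics.camera_info("wrist"); im=optics.camera("wrist"); cv2.imwrite("pics/w2.png",im)
m=wood(im); ys,xs=np.nonzero(m)
k=(ys>110)&(ys<185)&(xs>215)&(xs<375)
P=onplane(i,np.c_[xs[k],ys[k]],.032)[:,:2].astype(np.float32)*1000
print(cv2.minAreaRect(P),np.percentile(P,[.5,99.5],0))
# pile left/right end edges and long edges at subpixel via row/col spans of mask
M=np.zeros_like(m);M[110:185,215:375]=m[110:185,215:375]
for r in (135,145,155,162):
    x=np.nonzero(M[r])[0]; p=onplane(i,[[x[0]-.5,r],[x[-1]+.5,r]],.032)*1000; print("row",r,x[0],x[-1],p[:,:2].round(1).tolist())
for c in (240,275,285,325,345,355):
    y=np.nonzero(M[:,c])[0]; p=onplane(i,[[c,y[0]-.5],[c,y[-1]+.5]],.032)*1000; print("col",c,y[0],y[-1],p[:,:2].round(1).tolist())
g=cv2.cvtColor(im,cv2.COLOR_BGR2GRAY)
for r in (133,145,160): print("handle row",r,g[r,240:275].tolist())
go(.5,-.119,.25,0)
E
```

```text
((501.7311706542969, -166.97149658203125), (57.35914993286133, 159.3397216796875), 0.20235717296600342) [[ 472.97090363 -245.77225136]
 [ 530.51727509  -88.32689091]]
row 135 236 366 [[521.7, -87.8], [522.2, -246.5]]
row 145 236 365 [[509.5, -87.5], [510.0, -246.4]]
row 155 236 364 [[497.1, -87.3], [497.5, -246.4]]
row 162 237 364 [[488.3, -88.4], [488.7, -247.2]]
col 240 128 174 [[530.7, -93.3], [472.2, -92.5]]
col 275 128 174 [[530.8, -135.4], [472.3, -136.3]]
col 285 128 174 [[530.8, -147.4], [472.4, -148.8]]
col 325 128 173 [[531.0, -195.5], [473.8, -198.8]]
col 345 128 173 [[531.1, -219.6], [473.8, -224.0]]
col 355 128 173 [[531.2, -231.7], [473.9, -236.6]]
handle row 133 [114, 115, 115, 112, 100, 120, 179, 181, 180, 180, 180, 180, 192, 224, 235, 239, 238, 231, 220, 204, 186, 169, 147, 126, 109, 124, 183, 184, 185, 184, 184, 184, 184, 184, 184]
handle row 145 [112, 111, 112, 110, 110, 135, 193, 194, 193, 192, 193, 192, 197, 215, 234, 238, 238, 231, 219, 200, 184, 165, 142, 120, 106, 129, 195, 196, 195, 195, 194, 194, 194, 194, 194]
handle row 160 [97, 98, 97, 97, 97, 98, 118, 174, 177, 175, 175, 175, 182, 207, 232, 237, 237, 230, 217, 197, 182, 164, 137, 118, 104, 121, 177, 181, 179, 179, 179, 180, 180, 180, 179]
t 1.87 pos [ 498.5 -118.7  266.5] yaw 0.21 tilt [0.0002 0.0008] turn deg 0.21 scaled 0.0012 shift mm [ 1.5  0.3 16.5] F [-0.2  0.6  0.4] q6 1.31
```

servo_tool(commands=[[[0, 0, 0], [0.03, -0.02, 0.2], 0.2], [[0, 0, 0], [0, 0, 0.25], 0.2], [[0, 0, 0], [0, 0, 0.25], 0.2], [[0, 0, 0], [0, 0, 0.25], 0.2], [[0, 0, 0], [0, 0, 0.25], 0.2], [[0, 0, 0], [0, 0, 0.25], 0.2], [[0, 0, 0], [0, 0, 0.25], 0.2], [[0, 0, 0], [0, 0, 0.2], 0.2], [[0, 0, 0], [0, 0, 0.16], 0.2], [[0, 0, 0], [0, 0, 0], 0.2]], grip_force=20)

```text
clock: 2.7
eef_pos: [0.4974, -0.1199, 0.0577]
orientation: [-3.14, 0.001, 0.009]
wrist_force: [-0.3, -0.7, -0.5]
opening: 0.599
grasp_force: 0.0
```

servo_tool(commands=[[[0, 0, 0], [0, 0, 0], -1], [[0, 0, 0], [0, 0, 0], -1], [[0, 0, 0], [0, 0, 0], -1], [[0, 0, 0], [0, 0, 0], -1], [[0, 0, 0], [0, 0, 0], -1], [[0, 0, 0], [0, 0, 0], -1], [[0, 0, 0], [0, 0, 0], -1], [[0, 0, 0], [0, 0, 0], -1], [[0, 0, 0], [0, 0, 0], -1], [[0, 0, 0], [0, 0, 0], -1]])

```text
clock: 3.53
eef_pos: [0.5006, -0.1172, 0.0614]
orientation: [-3.138, 0.002, -0.001]
wrist_force: [2.6, 18.0, 5.5]
opening: 0.156
grasp_force: 20.0
```

```bash
python3 - <<'E'
import numpy as np
f=lambda q:np.array([-145*np.cos(q)+7*np.sin(q),145*np.sin(q)+7*np.cos(q)])
for n,a in ((20,np.linspace(0,1.98,21)),(27,np.r_[np.linspace(2.1,.2,21),np.linspace(.2,.12,8)[1:]])):
    P=np.round(np.array([f(q) for q in a])/100,3); print(n,[[float(x),float(-z)] for x,z in np.diff(P,axis=0).round(3)])
E
```

```text
20 [[0.014, -0.143], [0.028, -0.141], [0.042, -0.137], [0.055, -0.133], [0.068, -0.126], [0.081, -0.12], [0.091, -0.11], [0.102, -0.101], [0.112, -0.091], [0.12, -0.079], [0.127, -0.066], [0.133, -0.054], [0.138, -0.041], [0.141, -0.026], [0.143, -0.013], [0.144, 0.002], [0.143, 0.016], [0.14, 0.03], [0.137, 0.044], [0.132, 0.057]]
27 [[-0.118, -0.07], [-0.126, -0.058], [-0.129, -0.046], [-0.134, -0.033], [-0.137, -0.021], [-0.137, -0.008], [-0.138, 0.006], [-0.137, 0.018], [-0.134, 0.032], [-0.13, 0.044], [-0.126, 0.056], [-0.12, 0.068], [-0.113, 0.079], [-0.105, 0.089], [-0.096, 0.099], [-0.087, 0.108], [-0.075, 0.115], [-0.065, 0.122], [-0.052, 0.127], [-0.04, 0.132], [-0.004, 0.016], [-0.004, 0.017], [-0.004, 0.016], [-0.003, 0.016], [-0.003, 0.016], [-0.003, 0.017], [-0.003, 0.016]]
```

servo_tool(commands=[[[0, 0, 0], [0, 0, -0.143], -1], [[0, 0, 0], [0.01, 0.02, -0.14], -1], [[0, 0, 0], [0, 0.04, -0.137], -1], [[0, 0, 0], [0, 0.055, -0.133], -1], [[0, 0, 0], [0, 0.07, -0.126], -1], [[0, 0, 0], [0, 0.08, -0.12], -1], [[0, 0, 0], [0, 0.09, -0.11], -1], [[0, 0, 0], [0, 0.1, -0.1], -1], [[0, 0, 0], [0, 0.11, -0.09], -1], [[0, 0, 0], [0, 0.12, -0.08], -1]])

```text
clock: 4.37
eef_pos: [0.5013, -0.1844, 0.1815]
orientation: [-3.135, 0.001, -0.001]
wrist_force: [-4.8, 17.7, 20.5]
opening: 0.154
grasp_force: 20.0
```

servo_tool(commands=[[[0, 0, 0], [0, 0.11, -0.08], -1], [[0, 0, 0], [0, 0.12, -0.06], -1], [[0, 0, 0], [0, 0.13, -0.05], -1], [[0, 0, 0], [0, 0.135, -0.035], -1], [[0, 0, 0], [0, 0.14, -0.02], -1], [[0, 0, 0], [0, 0.14, 0], -1], [[0, 0, 0], [0, 0.14, 0.015], -1], [[0, 0, 0], [0, 0.14, 0.03], -1], [[0, 0, 0], [0, 0.14, 0.04], -1], [[0, 0, 0], [0, 0.13, 0.05], -1]])

```text
clock: 5.2
eef_pos: [0.5011, -0.3225, 0.1887]
orientation: [3.142, -0.001, 0.0]
wrist_force: [1.8, 0.8, 0.4]
opening: 0.151
grasp_force: 20.0
```

servo_tool(commands=[[[0, 0, 0], [0, 0.08, 0.04], -1], [[0, 0, 0], [0, 0.06, 0.03], -1], [[0, 0, 0], [0, 0, 0], -1], [[0, 0, 0], [0, 0, 0], 0.2], [[0, 0, 0], [0, 0, 0], 0.2], [[0, 0, 0], [0, 0, 0], 0.2], [[0, 0, 0], [0, 0, -0.1], 0.2], [[0, 0, 0], [0, 0, -0.2], 0.2], [[0, 0, 0], [0, 0, -0.3], 0.2], [[0, 0, 0], [0, 0, -0.2], 0.2]])

```text
clock: 6.03
eef_pos: [0.5015, -0.3345, 0.2655]
orientation: [3.141, 0.0, 0.002]
wrist_force: [0.5, -0.4, -0.2]
opening: 0.592
grasp_force: 0.0
```

```bash
python3 - <<'E'
from h import *
im=optics.camera("scene"); cv2.imwrite("pics/s2.png",cv2.resize(im[150:300,50:250],None,fx=3,fy=3))
go(.43,.387,.25,19)
E
```

```text
t 6.08 pos [ 503.2 -335.7  269.5] yaw 0.01 tilt [ 0.0064 -0.0044] turn deg -18.99 scaled -0.1055 shift mm [ 166.1 -707.2   19.5] F [ 1.  -0.4  3.1] q6 0.96
```

View pics/s2.png

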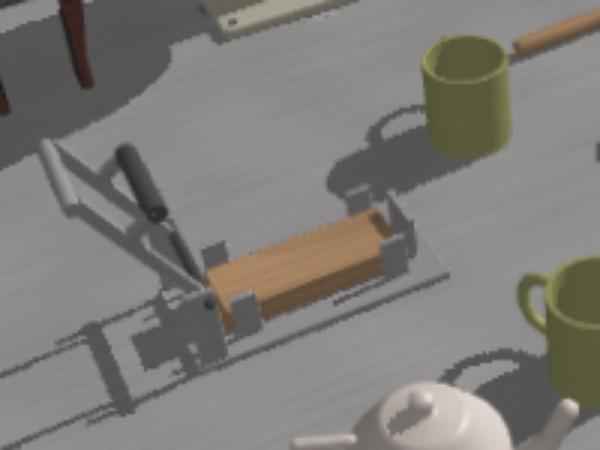

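The arm stands open at its stop (handle at crop (55,175)), and the pile is still seated between the guides.

servo_tool(commands=[[[0, 0, -0.035], [0, 0, 0], 1], [[0, 0, -0.035], [0, 0, 0], 1], [[0, 0, -0.035], [0, 0, 0], 1], [[0, 0, 0], [0.09, -0.38, 0], 1], [[0, 0, 0], [0.09, -0.38, 0], 1], [[0, 0, 0], [0.09, -0.38, 0], 1], [[0, 0, 0], [0.09, -0.38, 0], 1], [[0, 0, 0], [0.09, -0.38, 0], 1], [[0, 0, 0], [0.09, -0.38, 0], 1], [[0, 0, 0], [0.09, -0.38, 0], 1]])

```text
clock: 6.92
eef_pos: [0.4739, -0.0607, 0.2634]
orientation: [3.099, 0.515, 0.001]
wrist_force: [0.7, -1.0, 0.1]
opening: 0.997
grasp_force: 0.0
```

servo_tool(commands=[[[0, 0, 0], [0.09, -0.38, 0], 1], [[0, 0, 0], [0.09, -0.38, 0], 1], [[0, 0, 0], [0.09, -0.38, 0], 1], [[0, 0, 0], [0.09, -0.38, 0], 1], [[0, 0, 0], [0.09, -0.38, 0], 1], [[0, 0, 0], [0.09, -0.38, 0], 1], [[0, 0, 0], [0.09, -0.38, 0], 1], [[0, 0, 0], [0.09, -0.38, 0], 1], [[0, 0, 0], [0.09, -0.38, 0], 1], [[0, 0, 0], [0.09, -0.38, 0], 1]])

```text
clock: 7.75
eef_pos: [0.4358, 0.3281, 0.2635]
orientation: [-3.099, -0.516, -0.001]
wrist_force: [1.6, 0.4, -0.7]
opening: 0.994
grasp_force: 0.0
```

servo_tool(commands=[[[0, 0, 0], [0.09, -0.3, 0.05], 1], [[0, 0, 0], [0, -0.18, 0.05], 1], [[0, 0, 0], [0, 0, 0.05], 1], [[0, 0, 0], [0, 0, 0], 1], [[0, 0, 0], [0, 0, 0], 1], [[0, 0, 0], [0, 0, 0], 1], [[0, 0, 0], [0, 0, 0], 1], [[0, 0, 0], [0, 0, 0], 1], [[0, 0, 0], [0, 0, 0], 1], [[0, 0, 0], [0, 0, 0], 1]])

```text
clock: 8.58
eef_pos: [0.4301, 0.3739, 0.2479]
orientation: [-3.099, -0.514, -0.0]
wrist_force: [-0.2, -0.5, -0.3]
opening: 1.0
grasp_force: 0.0
```

```bash
cat > brd.py <<'E'
from h import *
i=optics.camera_info("wrist"); im=optics.camera("wrist"); cv2.imwrite("pics/w3.png",im)
m=wood(im)
for c in cv2.findContours(m,0,1)[0]:
    if cv2.contourArea(c)<1500: continue
    r=c.reshape(-1,2); P=onplane(i,r,.012)[:,:2].astype(np.float32)*1000
    print("px",r.min(0),r.max(0),cv2.minAreaRect(P),round(cv2.contourArea(P)))
go(.482,.387,.25,19)
E
python3 brd.py
```

```text
px [234 364] [511 383] ((154.08541870117188, 80.78468322753906), (40.93946075439453, 454.47918701171875), 17.335323333740234) 8906
px [393  91] [467 188] ((512.2103881835938, 180.26695251464844), (123.73371124267578, 68.717529296875), 1.9337705373764038) 7378
px [234  34] [284 171] ((483.62994384765625, 391.3349304199219), (158.84547424316406, 57.222434997558594), 19.35742950439453) 8780
t 8.63 pos [430.  374.  247.8] yaw 18.85 tilt [0.0002 0.0001] turn deg -0.15 scaled -0.0008 shift mm [53.4  4.6 -2.2] F [-0.5 -0.1  0.3] q6 1.94
```

View pics/w3.png

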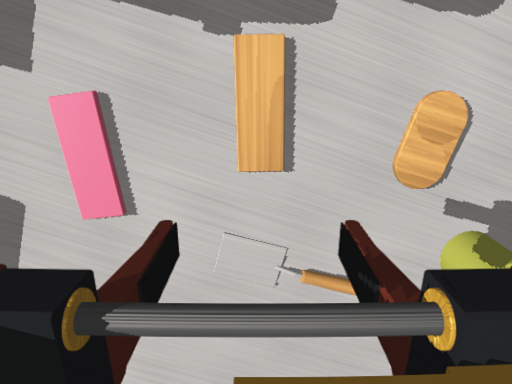

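The wrist view shows the board at (260,103) with crisp square corners and a measured size of 159 x 57 mm. The pink one is at (87,155) and the spoon rest at (430,140).

servo_tool(commands=[[[0, 0, -0.003], [0.28, 0.01, 0.2], 1], [[0, 0, 0], [0.28, 0, 0.2], 1], [[0, 0, 0], [0, 0, 0.35], 1], [[0, 0, 0], [0, 0, 0.35], 1], [[0, 0, 0], [0, 0, 0.35], 1], [[0, 0, 0], [0, 0, 0.35], 1], [[0, 0, 0], [0, 0, 0.3], 1], [[0, 0, 0], [0, 0, 0.2], 1], [[0, 0, 0], [0, 0, 0.12], 1], [[0, 0, 0], [0, 0, 0], 1]], grip_force=15)

```text
clock: 9.47
eef_pos: [0.4816, 0.3906, 0.0029]
orientation: [3.095, 0.529, -0.006]
wrist_force: [0.0, 0.1, 0.2]
opening: 0.999
grasp_force: 0.0
```

servo_tool(commands=[[[0, 0, 0], [0, 0, 0], 1], [[0, 0, 0], [0, 0, 0], 1], [[0, 0, 0], [0, 0, 0], -0.5], [[0, 0, 0], [0, 0, 0], -0.5], [[0, 0, 0], [0, 0, 0], -0.5], [[0, 0, 0], [0, 0, 0], -0.5], [[0, 0, 0], [0, 0, 0], -0.5], [[0, 0, 0], [0, 0, 0], -0.5], [[0, 0, 0], [0, 0, 0], -0.5], [[0, 0, 0], [0, 0, 0], -0.5]])

```text
clock: 10.3
eef_pos: [0.4832, 0.3919, 0.006]
orientation: [-3.096, -0.53, -0.001]
wrist_force: [-1.2, -0.3, 5.3]
opening: 0.659
grasp_force: 15.0
```

```bash
python3 - <<'E'
from h import *
print(readout.sense()["opening"]*88)
go(.5017,-.167,.25,90.2)
E
```

```text
57.95506806833458
t 10.3 pos [483.2 391.9   6. ] yaw 19.42 tilt [0.0004 0.0002] turn deg -70.78 scaled -0.3932 shift mm [-558.9   16.5 -244. ] F [-1.2 -0.3  5.3] q6 1.89
```

servo_tool(commands=[[[0, 0, 0], [0, 0, -0.15], -0.5], [[0, 0, 0], [0, 0, -0.25], -0.5], [[0, 0, -0.035], [0, 0, -0.3], -0.5], [[0, 0, -0.035], [0, 0, -0.3], -0.5], [[0, 0, -0.035], [0, 0, -0.3], -0.5], [[0, 0, -0.035], [0, 0, -0.3], -0.5], [[0, 0, -0.035], [0, 0, -0.3], -0.5], [[0, 0, -0.035], [0, 0, 0], -0.5], [[0, 0, -0.035], [0, 0, 0], -0.5], [[0, 0, -0.035], [0, 0, 0], -0.5]], grip_force=25)

```text
clock: 11.13
eef_pos: [0.4831, 0.3919, 0.1973]
orientation: [-2.571, -1.805, -0.003]
wrist_force: [0.1, 0.6, -1.0]
opening: 0.651
grasp_force: 25.0
```

servo_tool(commands=[[[0, 0, -0.035], [0, 0, 0], -0.5], [[0, 0, -0.035], [0, 0, 0], -0.5], [[0, 0, -0.035], [0, 0, 0], -0.5], [[0, 0, -0.008], [-0.2, 0, 0], -0.5], [[0, 0, 0], [-0.35, 0, 0], -0.5], [[0, 0, 0], [-0.35, 0, 0], -0.5], [[0, 0, 0], [-0.35, 0, 0], -0.5], [[0, 0, 0], [-0.35, 0, 0], -0.5], [[0, 0, 0], [-0.35, 0, 0], -0.5], [[0, 0, 0], [-0.35, 0, 0], -0.5]])

```text
clock: 11.97
eef_pos: [0.4826, 0.1602, 0.1963]
orientation: [2.218, 2.225, 0.001]
wrist_force: [1.1, -0.2, -0.4]
opening: 0.654
grasp_force: 25.0
```

servo_tool(commands=[[[0, 0, 0], [-0.35, 0.02, 0], -0.5], [[0, 0, 0], [-0.35, 0.02, 0], -0.5], [[0, 0, 0], [-0.35, 0.02, 0], -0.5], [[0, 0, 0], [-0.35, 0.02, 0], -0.5], [[0, 0, 0], [-0.35, 0.02, 0], -0.5], [[0, 0, 0], [-0.35, 0.02, 0], -0.5], [[0, 0, 0], [-0.35, 0.02, 0], -0.5], [[0, 0, 0], [-0.35, 0.02, 0], -0.5], [[0, 0, 0], [-0.2, 0, 0], -0.5], [[0, 0, 0], [-0.1, 0, 0], -0.5]])

```text
clock: 12.8
eef_pos: [0.4999, -0.1507, 0.1962]
orientation: [2.22, 2.221, 0.0]
wrist_force: [-1.0, -0.1, 0.1]
opening: 0.658
grasp_force: 25.0
```

```bash
python3 - <<'E'
from h import *
go(.5017,-.167,.10,90.2)
E
```

```text
t 12.8 pos [ 499.9 -150.7  196.2] yaw 90.02 tilt [ 0.0007 -0.0005] turn deg -0.18 scaled -0.001 shift mm [-16.3   1.7  96.2] F [-1.  -0.1  0.1] q6 -0.32
```

servo_tool(commands=[[[0, 0, -0.001], [-0.16, 0.017, 0], -0.5], [[0, 0, 0], [0, 0, 0.2], -0.5], [[0, 0, 0], [0, 0, 0.2], -0.5], [[0, 0, 0], [0, 0, 0.2], -0.5], [[0, 0, 0], [0, 0, 0.2], -0.5], [[0, 0, 0], [0, 0, 0.2], -0.5], [[0, 0, 0], [0, 0, 0.1], -0.5], [[0, 0, 0], [0, 0, 0], -0.5], [[0, 0, 0], [0, 0, 0], -0.5], [[0, 0, 0], [0, 0, 0], -0.5]])

```text
clock: 13.63
eef_pos: [0.5025, -0.1642, 0.0866]
orientation: [2.214, 2.227, 0.001]
wrist_force: [-0.8, 0.5, -1.0]
opening: 0.654
grasp_force: 25.0
```

```bash
python3 - <<'E'
from h import *
go(.5017,-.167,.04,90.2)
i=optics.camera_info("wrist"); im=optics.camera("wrist"); cv2.imwrite("pics/w4.png",im)
# where guide inner edges should appear if holder is at (501.7,-167)
P=[[.5017+s*.034,-.167+.055+dx,.050] for s in(1,-1) for dx in(0,.022)]+[[.5017+s*.02,-.167+.087,.05] for s in(1,-1)]
print(proj(i,P).round(1).tolist())
E
```

```text
t 13.63 pos [ 502.5 -164.2   86.6] yaw 90.36 tilt [ 0.0014 -0.0004] turn deg 0.16 scaled 0.0009 shift mm [-2.8 -0.8 46.6] F [-0.8  0.5 -1. ] q6 -0.34
[[313.3, 134.5], [315.3, 97.1], [200.9, 133.9], [199.4, 96.4], [292.0, 79.1], [222.8, 78.7]]
```

View pics/w4.png

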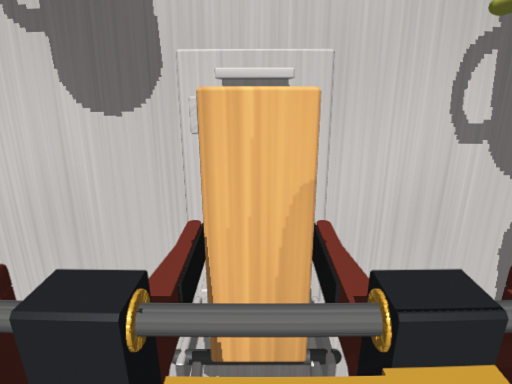

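The view shows the held board's end at row 88, cols 197–321, the end stop behind it at rows 68–78, cols 216–294, and the plate edge at row 50, cols 178–334.

```bash
python3 - <<'E'
from h import *
i=optics.camera_info("wrist"); s=readout.sense()["eef_pos"]; print(s)
im=cv2.imread("pics/w4.png"); m=wood(im)
zt=s[2]-.006+.012
for r in (100,130,160,200):
    x=np.nonzero(m[r,150:360])[0]+150; p=onplane(i,[[x[0]-.5,r],[x[-1]+.5,r]],zt)*1000; print("board",r,x[0],x[-1],p[:,:2].round(1).tolist(),p[:,0].mean().round(1))
c=np.nonzero(m[:200,255])[0]; print("board end y",onplane(i,[[255,c[0]-.5]],zt).round(4))
g=cv2.cvtColor(im,cv2.COLOR_BGR2GRAY).astype(int)
print("r72",[(k,g[72,k]) for k in list(range(211,221))+list(range(288,299))])
print("r60",[(k,g[60,k]) for k in list(range(174,186))+list(range(326,338))])
print("c255",[(k,g[k,255]) for k in list(range(44,54))+list(range(64,92))])
print("stop",onplane(i,[[215.5,72],[294,72],[255,78]],.05).round(4).tolist())
print("plate",onplane(i,[[178,60],[333.5,60],[255,50]],.008).round(4).tolist())
E
```

```text
[ 0.50265805 -0.16431731  0.08679867]
board 100 197 319 [[473.8, -90.3], [530.7, -89.9]] 502.3
board 130 199 318 [[474.2, -104.1], [531.0, -103.8]] 502.6
board 160 200 316 [[474.0, -118.6], [530.8, -118.3]] 502.4
board 200 203 314 [[474.5, -139.3], [531.0, -138.9]] 502.8
board end y [[ 0.5008 -0.0837  0.0928]]
r72 [(211, np.int64(189)), (212, np.int64(190)), (213, np.int64(192)), (214, np.int64(178)), (215, np.int64(179)), (216, np.int64(193)), (217, np.int64(193)), (218, np.int64(193)), (219, np.int64(193)), (220, np.int64(192)), (288, np.int64(194)), (289, np.int64(194)), (290, np.int64(194)), (291, np.int64(194)), (292, np.int64(191)), (293, np.int64(178)), (294, np.int64(169)), (295, np.int64(184)), (296, np.int64(184)), (297, np.int64(184)), (298, np.int64(183))]
r60 [(174, np.int64(181)), (175, np.int64(181)), (176, np.int64(175)), (177, np.int64(173)), (178, np.int64(184)), (179, np.int64(194)), (180, np.int64(192)), (181, np.int64(187)), (182, np.int64(183)), (183, np.int64(184)), (184, np.int64(186)), (185, np.int64(189)), (326, np.int64(182)), (327, np.int64(184)), (328, np
[... 476 characters left out ...]
p.int64(185)), (67, np.int64(201)), (68, np.int64(221)), (69, np.int64(207)), (70, np.int64(201)), (71, np.int64(199)), (72, np.int64(196)), (73, np.int64(193)), (74, np.int64(189)), (75, np.int64(187)), (76, np.int64(174)), (77, np.int64(135)), (78, np.int64(89)), (79, np.int64(92)), (80, np.int64(102)), (81, np.int64(104)), (82, np.int64(104)), (83, np.int64(103)), (84, np.int64(101)), (85, np.int64(108)), (86, np.int64(171)), (87, np.int64(203)), (88, np.int64(202)), (89, np.int64(193)), (90, np.int64(182)), (91, np.int64(176))]
stop [[0.4777, -0.0764, 0.05], [0.5229, -0.0762, 0.05], [0.5005, -0.0797, 0.05]]
plate [[0.4468, -0.0671, 0.008], [0.5544, -0.0664, 0.008], [0.5, -0.0604, 0.008]]
```

servo_tool(commands=[[[0, 0, 0], [-0.03, -0.015, 0], -0.5], [[0, 0, 0], [0, 0, 0.08], -0.5], [[0, 0, 0], [0, 0, 0.08], -0.5], [[0, 0, 0], [0, 0, 0.08], -0.5], [[0, 0, 0], [0, 0, 0.08], -0.5], [[0, 0, 0], [0, 0, 0.06], -0.5], [[0, 0, 0], [0, 0, 0.05], -0.5], [[0, 0, 0], [0, 0, 0.03], -0.5], [[0, 0, 0], [0, 0, 0.02], -0.5], [[0, 0, 0], [0, 0, 0], -0.5]])

```text
clock: 14.52
eef_pos: [0.4999, -0.1671, 0.0379]
orientation: [-2.214, -2.227, 0.001]
wrist_force: [-3.0, 1.1, 7.3]
opening: 0.656
grasp_force: 25.0
```

```bash
python3 - <<'E'
from h import *
go(.501,-.167,.038,90.2)
E
```

```text
t 14.52 pos [ 499.9 -167.1   37.9] yaw 90.35 tilt [-0.0012  0.0004] turn deg 0.15 scaled 0.0008 shift mm [ 0.   1.1 -0.1] F [-3.   1.1  7.3] q6 -0.35
```

servo_tool(commands=[[[0, 0, 0], [0, 0, 0], 1], [[0, 0, 0], [0, 0, 0], 1], [[0, 0, 0], [0, 0, 0], 1], [[0, 0, 0], [0, 0, 0], 1], [[0, 0, 0], [0, 0, -0.1], 1], [[0, 0, 0], [0, 0, -0.2], 1], [[0, 0, 0], [0, 0, -0.35], 1], [[0, 0, 0], [0, 0, -0.35], 1], [[0, 0, 0], [0, 0, -0.35], 1], [[0, 0, 0], [0, 0, -0.35], 1]])

```text
clock: 15.35
eef_pos: [0.4999, -0.1671, 0.2099]
orientation: [2.215, 2.228, 0.0]
wrist_force: [0.6, -0.1, -0.9]
opening: 0.997
grasp_force: 0.0
```

servo_tool(commands=[[[0, 0, 0], [0, 0, -0.35], 1], [[0, 0, 0.035], [0, 0, -0.2], 1], [[0, 0, 0.035], [0, 0, 0], 1], [[0, 0, 0.035], [0, 0, 0], 1], [[0, 0, 0.035], [0, 0, 0], 1], [[0, 0, 0.035], [0, 0, 0], 1], [[0, 0, 0.035], [0, 0, 0], 1], [[0, 0, 0.035], [0, 0, 0], 1], [[0, 0, 0.035], [0, 0, 0], 1], [[0, 0, 0.035], [0, 0, 0], 1]])

```text
clock: 16.18
eef_pos: [0.5001, -0.1671, 0.2633]
orientation: [3.009, 0.901, 0.001]
wrist_force: [0.7, 0.1, 0.4]
opening: 0.999
grasp_force: 0.0
```

servo_tool(commands=[[[0, 0, 0.035], [0, 0, 0], 1], [[0, 0, 0.035], [0, 0, 0], 1], [[0, 0, 0.035], [0, 0, 0], 1], [[0, 0, 0.035], [0, 0, 0], 1], [[0, 0, 0.035], [0, 0, 0], 1], [[0, 0, 0.012], [0, 0, 0], 1], [[0, 0, 0], [0, 0, 0], 1], [[0, 0, 0], [0, 0, 0], 1], [[0, 0, 0], [0, 0, 0], 1], [[0, 0, 0], [0, 0, 0], 1]])

```text
clock: 17.02
eef_pos: [0.5003, -0.1672, 0.2628]
orientation: [3.142, 0.001, 0.0]
wrist_force: [-0.6, 0.1, -0.3]
opening: 1.002
grasp_force: 0.0
```

```bash
python3 - <<'E'
from h import *
i=optics.camera_info("wrist"); im=optics.camera("wrist"); cv2.imwrite("pics/w5.png",im)
m=wood(im)
for c in cv2.findContours(m,0,1)[0]:
    if cv2.contourArea(c)<1500: continue
    r=c.reshape(-1,2); P=onplane(i,r,.044)[:,:2].astype(np.float32)*1000
    print("px",r.min(0),r.max(0),cv2.minAreaRect(P),round(cv2.contourArea(P)))
sc=optics.camera("scene"); a=cv2.resize(sc[150:300,50:250],None,fx=2,fy=2)
cv2.imwrite("pics/m5.png",np.hstack([cv2.resize(im,(400,300)),a[:300]]))
go(.501,-.338,.26,0)
E
```

```text
px [234 364] [511 383] ((162.75234985351562, -347.83038330078125), (435.4007568359375, 39.36411666870117), 88.51106262207031) 8262
px [190 127] [326 179] ((502.7281494140625, -166.36569213867188), (61.67887496948242, 159.181396484375), 0.5515416264533997) 9471
px [ 0 95] [ 28 187] ((513.0028686523438, 126.85887908935547), (35.639732360839844, 113.29634857177734), 77.21607208251953) 2901
t 17.12 pos [ 500.3 -167.2  262.6] yaw 0.01 tilt [ 0. -0.] turn deg 0.01 scaled 0.0001 shift mm [  0.7 170.8   2.6] F [ 0.2  0.5 -0.4] q6 1.23
```

View pics/m5.png

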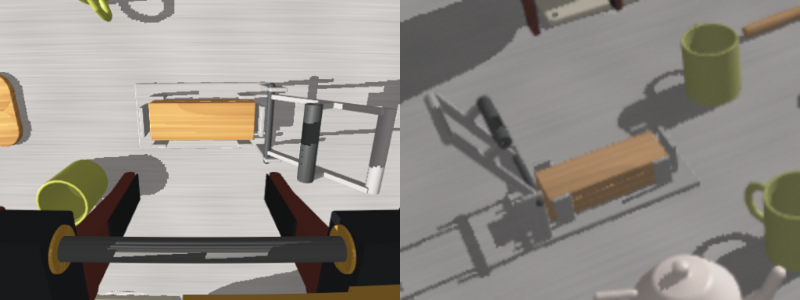

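The new board lies flat on the pile between the guides, with centre about (502,-166) mm, and the arm is still open, with its handle at crop (380,150).

servo_tool(commands=[[[0, 0, 0], [0, 0.2, 0], 0.2], [[0, 0, 0], [0, 0.3, 0], 0.2], [[0, 0, 0], [0, 0.35, 0], 0.2], [[0, 0, 0], [0.01, 0.35, 0], 0.2], [[0, 0, 0], [0, 0.35, 0], 0.2], [[0, 0, 0], [0, 0.19, 0], 0.2], [[0, 0, 0], [0, 0, 0], 0.2], [[0, 0, 0], [0, 0, 0.2], 0.2], [[0, 0, 0], [0, 0, 0.25], 0.2], [[0, 0, 0], [0, 0, 0.25], 0.2]], grip_force=20)

```text
clock: 17.95
eef_pos: [0.5015, -0.3408, 0.1923]
orientation: [3.141, -0.0, 0.002]
wrist_force: [0.2, -0.9, -0.3]
opening: 0.599
grasp_force: 0.0
```

servo_tool(commands=[[[0, 0, 0], [0, 0, 0.17], 0.2], [[0, 0, 0], [0, 0, 0], 0.2], [[0, 0, 0], [0, 0, 0], -1], [[0, 0, 0], [0, 0, 0], -1], [[0, 0, 0], [0, 0, 0], -1], [[0, 0, 0], [0, 0, 0], -1], [[0, 0, 0], [0, 0, 0], -1], [[0, 0, 0], [0, 0, 0], -1], [[0, 0, 0], [0, 0, 0], -1], [[0, 0, 0], [0, 0, 0], -1]])

```text
clock: 18.78
eef_pos: [0.5015, -0.3413, 0.1762]
orientation: [3.141, -0.001, 0.001]
wrist_force: [0.3, 1.7, 4.4]
opening: 0.156
grasp_force: 20.0
```

servo_tool(commands=[[[0, 0, 0], [0, -0.118, -0.07], -1], [[0, 0, 0], [0, -0.126, -0.058], -1], [[0, 0, 0], [0, -0.129, -0.046], -1], [[0, 0, 0], [0, -0.134, -0.033], -1], [[0, 0, 0], [0, -0.137, -0.021], -1], [[0, 0, 0], [0, -0.137, -0.008], -1], [[0, 0, 0], [0, -0.138, 0.006], -1], [[0, 0, 0], [0, -0.137, 0.018], -1], [[0, 0, 0], [0, -0.134, 0.032], -1], [[0, 0, 0], [0, -0.13, 0.044], -1]])

```text
clock: 19.62
eef_pos: [0.5011, -0.2074, 0.1886]
orientation: [-3.141, -0.0, 0.001]
wrist_force: [2.3, -0.3, 0.5]
opening: 0.155
grasp_force: 20.0
```

servo_tool(commands=[[[0, 0, 0], [0, -0.126, 0.056], -1], [[0, 0, 0], [0, -0.12, 0.068], -1], [[0, 0, 0], [0, -0.113, 0.079], -1], [[0, 0, 0], [0, -0.105, 0.089], -1], [[0, 0, 0], [0, -0.096, 0.099], -1], [[0, 0, 0], [0, -0.087, 0.108], -1], [[0, 0, 0], [0, -0.075, 0.115], -1], [[0, 0, 0], [0, -0.065, 0.122], -1], [[0, 0, 0], [0, -0.052, 0.127], -1], [[0, 0, 0], [0, -0.04, 0.132], -1]])

```text
clock: 20.45
eef_pos: [0.5009, -0.1205, 0.0882]
orientation: [3.142, -0.0, -0.001]
wrist_force: [0.9, -3.2, -3.0]
opening: 0.152
grasp_force: 20.0
```

servo_tool(commands=[[[0, 0, 0], [0, -0.004, 0.016], -1], [[0, 0, 0], [0, -0.004, 0.016], -1], [[0, 0, 0], [0, -0.004, 0.016], -1], [[0, 0, 0], [0, -0.003, 0.016], -1], [[0, 0, 0], [0, -0.003, 0.016], -1], [[0, 0, 0], [0, -0.003, 0.016], -1], [[0, 0, 0], [0, 0, 0], -1], [[0, 0, 0], [0, 0, 0], -1], [[0, 0, 0], [0, 0, 0], -1], [[0, 0, 0], [0, 0, 0], -1]])

```text
clock: 21.28
eef_pos: [0.5009, -0.119, 0.0805]
orientation: [-3.141, 0.001, 0.001]
wrist_force: [-2.7, 4.7, 7.3]
opening: 0.151
grasp_force: 20.0
```

servo_tool(commands=[[[0, 0, 0], [0, 0, 0], -0.3], [[0, 0, 0], [0, 0, 0], 0], [[0, 0, 0], [0, 0, 0], 0.2], [[0, 0, 0], [0, 0, 0], 0.2], [[0, 0, 0], [0, 0, 0], 0.2], [[0, 0, 0], [0, 0, -0.1], 0.2], [[0, 0, 0], [0, 0, -0.2], 0.2], [[0, 0, 0], [0, 0, -0.35], 0.2], [[0, 0, 0], [0, 0, -0.35], 0.2], [[0, 0, 0], [0, 0, -0.35], 0.2]])

```text
clock: 22.12
eef_pos: [0.5009, -0.1191, 0.217]
orientation: [-3.142, 0.001, 0.001]
wrist_force: [0.8, -0.2, 0.2]
opening: 0.597
grasp_force: 0.0
```

servo_tool(commands=[[[0, 0, 0], [0, 0, -0.3], 0.2], [[0, 0, 0], [0, 0, -0.2], 0.2], [[0, 0, 0], [0, 0, 0], 0.2], [[0, 0, 0], [0, 0, 0], 0.2], [[0, 0, 0], [0, 0, 0], 0.2], [[0, 0, 0], [0, 0, 0], 0.2], [[0, 0, 0], [0, 0, 0], 0.2], [[0, 0, 0], [0, 0, 0], 0.2], [[0, 0, 0], [0, 0, 0], 0.2], [[0, 0, 0], [0, 0, 0], 0.2]])

```text
clock: 22.95
eef_pos: [0.5012, -0.1191, 0.2646]
orientation: [-3.141, 0.0, 0.002]
wrist_force: [0.2, 0.1, 0.5]
opening: 0.598
grasp_force: 0.0
```

```bash
python3 - <<'E'
from h import *
im=optics.camera("wrist"); sc=optics.camera("scene")
cv2.imwrite("pics/m6.png",np.hstack([cv2.resize(im,(400,300)),cv2.resize(sc[150:300,50:250],None,fx=2,fy=2)]))
go(.5,-.12,.26,0)
E
```

```text
t 23.05 pos [ 501.3 -119.2  264.8] yaw -0.02 tilt [-0.0005  0.0001] turn deg -0.02 scaled -0.0001 shift mm [-1.3  0.8  4.8] F [ 0.3  0.2 -0.5] q6 1.31
```

View pics/m6.png

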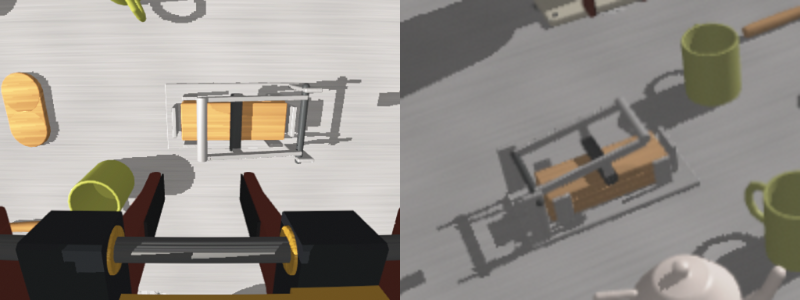

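The arm rests on the three-board pile (press bar at crop (235,122)), the board is flat between the guides, and the gripper is clear. I'm handing it in.

```bash
python3 -c "
from bench import ctrl; print(ctrl.job_done())"
```

```text
the job is handed in; nothing more can be done
None
```

I handed the job in at about 23 s of robot time. The loose board lies flat on the two boards between the guides, with the weighted arm let down gently onto it and the gripper clear. I saw no bystander disturbed, and the hand-in returned no verdict.

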